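# Square a plate against the stops of a hand press and stamp it

## Task

The aluminium plate lies askew on the bed of the green hand press. Slide it round on the bed, without lifting it off, until its back edge is flush against the steel fence and its right end touches the brass stop peg (push its near left corner while the opposite corner bears on the peg); then stamp it by pulling the press lever all the way down, and let the lever rise right up again. Do not stamp it while it is crooked, and leave the finished plate, the oil tin and the marker where they are.

Things in the scene. Friction and masses are not known exactly. Their poses are not given: they have to be found in the camera images.
- seat (a point): Where the plate's centre (half-way up) is once the plate is home; fixed to the press. Axes: x from the press's open front to its column, y to its left, z up. In mm from here: bed (dark steel block) x -45..80, y -100..45, its flat top 6 below, so the home plate's near left corner overhangs it; green base casting x -110..170, y +-85, its top 36 below. All other offsets are along these axes
- fence_mid (a point): Middle of the upper front edge of the steel back fence: a straight bar 10 mm high and 110 mm long on the bed, its front face 55 mm behind the seat centre, parallel to the press's y. The plate's back edge (130 mm) must lie flush against this face; the plate slides under 2 to 6 N and is firmly home at 10 to 20 N
- head_corner (a point): Lower front left corner of the green press head, which overhangs the work: from here 92 mm up, 110 mm to the right, 220 mm to the back; a small dark plate stands 8 mm out of its front. It hangs 93 mm above the plate's top, so an upright gripper pushing at the home plate's near left corner strikes it; leaned out to the front left by 20 to 45 degrees it clears
- stop_peg (a point): Top of the brass stop peg, 12 mm diameter, 18 mm above the bed, 43 mm behind and 71 mm right of the seat centre: the plate's right end bears on its left side, 12 mm from the far right corner
- plate_centre (a point): Centre of the loose aluminium plate: 110 (x) x 130 (y) x 12 mm, corner radius 12, four 9 mm holes, 0.3 to 0.65 kg, lying flat on the bed, sliding with friction. Home, its axes are those of the seat. It starts turned 8 to 22 degrees counter-clockwise seen from above (left end swung to the front), its far right corner 10 to 20 mm short of the corner between fence and peg
- lever (a joint): Press lever, rad: 0 up (at rest, 45 degrees above level, pointing to the front), 1.0 fully down on its stop, stamp bearing on the plate. The ram with the stamp (34 x 44 mm, over the plate's middle, 28 mm above its top at rest) follows it, 28 mm per rad. A spring lifts it back by itself; the grip needs about 5 to 12 N to go down
- grip (a point): Middle of the lever's black cross grip: cylinder, 24 mm diameter, 85 mm long along the press's y, its right-hand end free, 160 mm from the lever axis. Pulled, it goes round the axis to the front and down, ending 12 degrees below level. Nothing stands near it; push it down from above or pinch it
- lever_axis (a point): Point on the lever's level pivot axis (parallel to the press's y), abreast of the middle of the grip
- plate_done_centre (a point): Centre (half-way up) of a finished plate of the same size, with a thin stamped outline, lying flat on the bench left of the press; leave it
- oil_tin: Yellow flat oil tin standing on the bench right of the press, 28 x 58 x 113 mm, origin under its centre; leave it
- marker: Felt marker lying on the bench in front of the press, 134 mm long, 17 mm thick, origin under its centre; leave it

How it is judged:
On the way, in this order (a step that is already met when the one before it is completed fails the run):
1. the plate lies square and home against fence and peg, lever still up (angle between the x axis of plate_centre and the x axis of seat, either way round below 0.03 rad and x of plate_centre in the frame of seat between -0.003 and 0.003 m and y of plate_centre in the frame of seat between -0.003 and 0.003 m and value of joint lever below 0.3 rad), for 0.3 s.
2. the lever is pulled all the way down on the plate (value of joint lever above 0.95 rad), for 0.1 s.
At the end, for the whole second after the job is handed in: The plate lies flat on the bed, square to the fence within 0.03 rad and within 3 mm of its home place against fence and peg; the lever, having been pulled fully down (past 0.95 rad) on the squared plate, is up again (below 0.1 rad) (angle between the x axis of plate_centre and the x axis of seat, either way round below 0.03 rad and x of plate_centre in the frame of seat between -0.003 and 0.003 m and y of plate_centre in the frame of seat between -0.003 and 0.003 m and z of plate_centre in the frame of seat below 0.003 m and value of joint lever below 0.1 rad); the robot touches nothing.
It fails at once if the stamp comes down (lever past 0.7 rad) on a plate that is not square and home (off by over 0.04 rad or 5.5 mm) (value of joint lever above 0.7 rad and (angle between the x axis of plate_centre and the x axis of seat, either way round above 0.04 rad or horizontal distance between plate_centre and seat above 0.0055 m)).
It fails at once if the plate is lifted off the bed (centre more than 12 mm above its resting height) (z of plate_centre in the frame of seat above 0.012 m).
It fails at once if the finished plate, the oil tin or the marker is moved more than 15 mm (distance of any of plate_done_centre, oil_tin, marker from where it was at the start of the episode above 0.015 m).
It also fails if it takes over 64 s, if anything falls off the work surface, if the arm or the gripper's body presses on something with over 40 N, if the wrist force passes 120 N, or if a joint passes its speed limit or range.

## Robot

A 6-joint arm with a two-finger parallel gripper is mounted at the origin on a cart in front of the work surface, level with it; the furniture and walls round the work are solid. World frame = base frame: x ahead of the robot, y to its left, z up, the work surface at z = 0. Lengths are in m, angles in rad, forces in N, time in s.
With the tool pointing down it reaches from about 0.35 to 0.975 m from the base axis. Payload 4.9 kg.
Tool frame: the origin (TCP) lies midway between the tips of the shut fingers; the grasp point (between the pads) lies 19 mm behind it; z points along the fingers, y is the line along which they close (so a half turn about z gives the same grasp; the last joint's range is limited). The gripper opens to 85 mm and grips with 20 to 120 N. Pads are 22 mm wide; open, the fingers measure 114 mm over their backs; the gripper's body (76 mm by 85 mm) begins 54 mm behind the grasp point. The pads swing forward as they close: fully open they stand 13 mm farther back than shut.
Start: joints at [-1.397, 0.053, 1.613, -0, 1.476, -0.119], TCP at [0.18, -0.598, 0.231] pointing down, gripper open.
Joint ranges: [-3.01, 3.01], [-1.01, 2.22], [0.06, 2.58], [-1.02, 4.17], [0.09, 2.62], [-3.14, 3.14]. Speed limits (rad/s): [2.57, 2.57, 3.14, 3.14, 3.14, 3.14].

## Interface

Orientations are given as a rotation vector (axis times angle).
In Python, from station import ctrl, optics, job gives the robot as it stands.
- The arm moves only by the shell command python3 -m jog 'ROWS' [OPENING] [FORCE]. ROWS is JSON, a list of rows, each a list of 2 entries, a list of its own where there are three numbers: the shift along the tool's x, y, z in m, then the turn, a rotation vector about the tool's x, y, z in rad. A call has 1 to 5 rows; each row is the pose to reach, as a shift and turn from the pose commanded when the call began, along the tool's axes at that moment; what a row does not reach only later rows make up. A row lasts 1/10 s, in which the tool goes at most 50 mm and 8.59 degrees, less where a joint would pass 70% of its speed; a pose out of reach is approached as far as the arm can. A call with a gripper value outside its range is refused whole. OPENING is the opening, from 0 (shut) to 1 (fully open), set as the call begins (- or left out, the last holds). The fingers move at their own pace and stop on an object; FORCE is the grip in N (left out, the last holds). Time passes only in rows, so rows that repeat a pose let the fingers close. It gives the time, the measured TCP pose, the force, the opening and the grip force at its end, in the units of the state.
- ctrl.get_obs(): the state, without advancing time (a new reading comes with each control period).
- optics.get_image(name): name is "scene" or "top" or "wrist"; returns a dict with "image" (420x560x3 uint8, blue, green, red), "fx", "fy", "cx", "cy" (pixels), "D" ([k1, k2, p1, p2, k3] as OpenCV has them; the pictures are not rectified), "rvec" (rotation vector, rad) and "tvec" (3), from world to camera coordinates, as OpenCV has them; the wrist camera has in their place "mount" (4x4, takes a point from camera to tool coordinates, whose origin is the TCP and whose axes are the flange's). Camera axes: x right, y down, z forward; pixel columns grow to the right and rows downward; lengths in m; the calibration is good to about 2 mm. A picture is of the moment at which its call begins: read the wrist's pose just before it. There is no depth.
- job.finish_job(): hands the job in; it is judged then, once.
The state is a dict: "t": time; "q": joint angles; "dq": joint speeds; "effort": joint torques, N m; "tool_pos": TCP position; "tool_rot": TCP orientation; "contact_force": force on the tool from outside, world axes, zero at the start; "wrist_torque": the same for the moment, N m; "opening": finger opening in m; "grip_force": force on a finger pad.
Only numpy, scipy, OpenCV 4.12 (cv2) and the standard library are available. Lean on these libraries where they do the work, as an engineer would, in place of code of your own. Each camera call takes 0.05 s, during which the arm holds its last target. There are 200 camera calls.

## Working session

There is one attempt and no reset: what is moved stays moved. The work goes in short steps, Python scripts to look and compute and a shell command to move; the robot and the scene stay as the last step left them, time stands still between calls to the robot, and variables do not carry over. Pictures are saved under pics/ and viewed, at most 10 in all, crops included, and the job is handed in when it is done.

```bash
mkdir -p pics; cat > h.py <<'E'
import numpy as np, cv2
from scipy.spatial.transform import Rotation as R
from station import ctrl, optics, job
def grab(n,f):
    o=ctrl.get_obs(); d=optics.get_image(n); cv2.imwrite('pics/'+f,d['image']); 
    import pickle; pickle.dump((o,d),open(f'pics/{f}.pkl','wb')); return o,d
def load(f):
    import pickle; return pickle.load(open(f'pics/{f}.pkl','rb'))
def cam(o,d):
    K=np.array([[d['fx'],0,d['cx']],[0,d['fy'],d['cy']],[0,0,1.]])
    if 'mount' in d:
        T=np.eye(4);T[:3,:3]=R.from_rotvec(o['tool_rot']).as_matrix();T[:3,3]=o['tool_pos'];T=T@np.array(d['mount'])
        return K,np.array(d['D']),T[:3,:3],T[:3,3]
    r=R.from_rotvec(np.ravel(d['rvec'])).as_matrix(); return K,np.array(d['D']),r.T,-r.T@np.ravel(d['tvec'])
def ray(c,uv):
    K,D,Rw,p=c; u=cv2.undistortPoints(np.array(uv,float).reshape(-1,1,2),K,D).reshape(-1,2)
    return p,np.c_[u,np.ones(len(u))]@Rw.T
def onz(c,uv,z):
    p,v=ray(c,uv); return p+v*((z-p[2])/v[:,2])[:,None]
def tri(cs,uvs):
    A=0;b=0
    for c,uv in zip(cs,uvs):
        p,v=ray(c,[uv]);v=v[0]/np.linalg.norm(v[0]);M=np.eye(3)-np.outer(v,v);A=A+M;b=b+M@p
    return np.linalg.solve(A,b)
def proj(c,P):
    K,D,Rw,p=c; X=(np.array(P)-p)@Rw
    return cv2.projectPoints(X.reshape(-1,1,3),np.zeros(3),np.zeros(3),K,D)[0].reshape(-1,2)
E
python3 - <<'E'
from h import *
for n in('scene','top'):
    o,d=grab(n,n+'0.png'); print(n,cam(o,d)[3],cam(o,d)[2][:,2])
print(o)
E
```

```text
scene [ 0.25776372 -0.5998449   0.6918922 ] [ 0.40431146  0.74539275 -0.53002066]
top [0.11305643 0.28725505 0.9023463 ] [ 0.59109152 -0.21944612 -0.77617924]
{'t': 0.05, 'q': array([-1.39699695e+00,  5.33467279e-02,  1.61428116e+00, -2.26476817e-05,
        1.47594632e+00, -1.19042901e-01]), 'dq': array([ 0.00184618, -0.00118902, -0.00229051, -0.00097932,  0.00074149,
        0.00027874]), 'effort': array([-2.21069487e-03, -3.95180547e+01, -3.71660006e+01, -3.28607766e-04,
        4.00178469e-03,  2.30114091e-05]), 'tool_pos': array([ 0.18028525, -0.59780305,  0.23007694]), 'tool_rot': array([-3.10601673e+00, -4.58068144e-01,  1.20529833e-04]), 'contact_force': array([-0.18870282, -0.15886088, -0.18898725]), 'wrist_torque': array([ 0.01410846,  0.03568468, -0.00290537]), 'grip_force': 0.0, 'opening': 0.08533393245895628}
```

View pics/scene0.png

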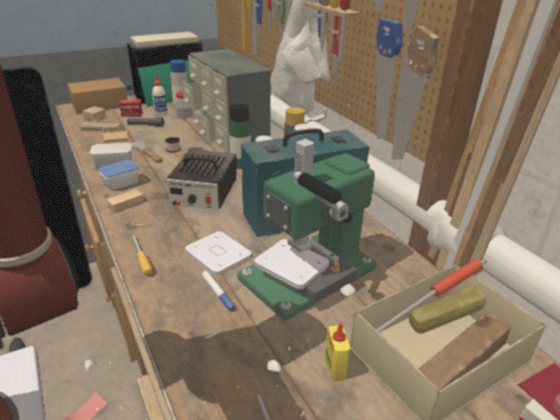

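View pics/top0.png

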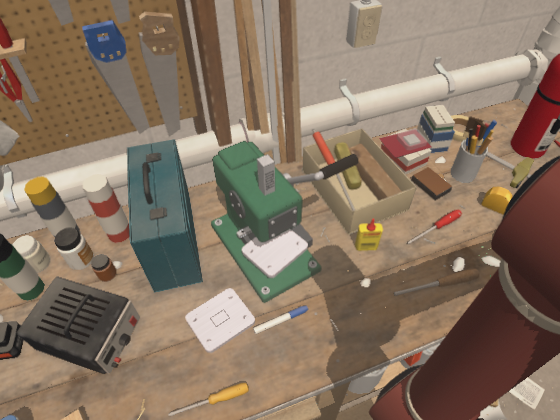

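Both views show the press (scene ~(310,230), top ~(262,220)), finished plate (scene (218,252), top (220,318)), marker and tin. Zoom in on the press.

```bash
python3 - <<'E'
from h import *
a=cv2.imread('pics/scene0.png')[130:320,225:390]; b=cv2.imread('pics/top0.png')[130:305,200:370]
cv2.imwrite('pics/a.png',cv2.resize(a,(None),fx=3.1,fy=3.1,interpolation=cv2.INTER_CUBIC))
cv2.imwrite('pics/b.png',cv2.resize(b,(None),fx=3.4,fy=3.4,interpolation=cv2.INTER_CUBIC))
E
```

```text
(no output)
```

View pics/a.png

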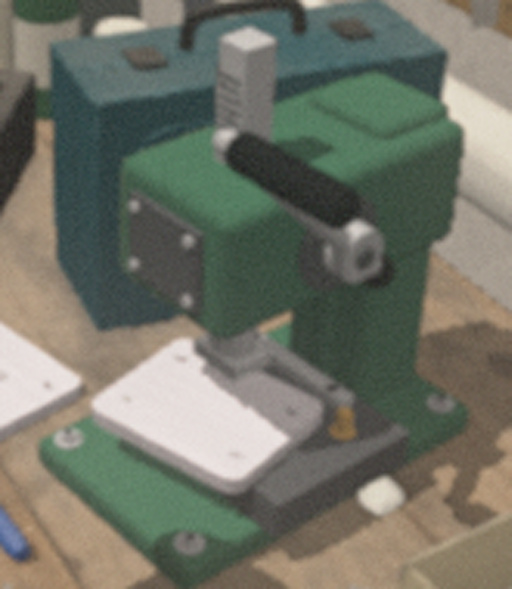

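View pics/b.png

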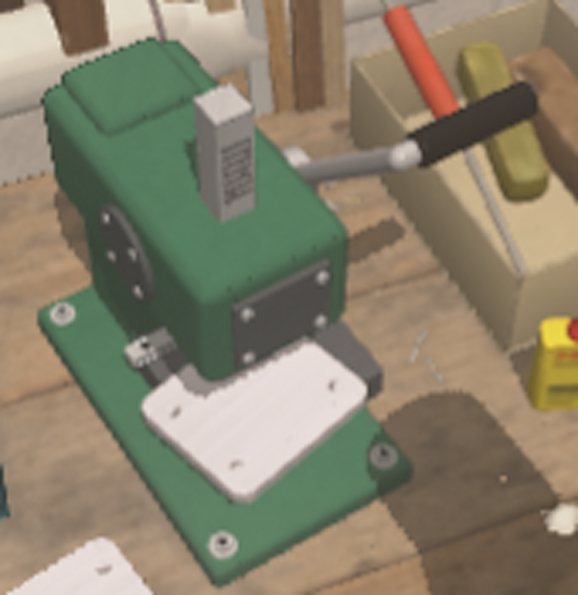

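```bash
cat > m.py <<'E'
from h import *
cs=cam(*load('scene0.png'));ct=cam(*load('top0.png'))
A=lambda u,v:((u+.5)/3.1-.5+225,(v+.5)/3.1-.5+130); B=lambda u,v:((u+.5)/3.4-.5+200,(v+.5)/3.4-.5+130)
pts=dict(sFL=((70,437),(222,545)),sFR=((190,543),(383,457)),hFL=((127,400),(237,464)),hBL=((182,357),(175,411)),hFR=((235,455),(333,385)),
d1=((134,205),(247,313)),d2=((189,240),(322,277)),d3=((133,264),(247,357)),d4=((187,300),(320,320)),headc=((128,283),(207,375)),
gripL=((226,146),(415,150)),gripR=((350,212),(528,98)))
P={}
for k,(a,b) in pts.items():
    P[k]=p=tri([cs,ct],[A(*a),B(*b)]); e=[np.linalg.norm(proj(c,[p])[0]-x) for c,x in((cs,A(*a)),(ct,B(*b)))]
    print(k,p.round(4),np.round(e,1))
E
cat >> m.py <<'E'
dirs=[P['sFL']-P['sFR'],P['d1']-P['d2'],P['d3']-P['d4'],P['gripL']-P['gripR'],P['hFL']-P['hFR'],P['hBL']-P['hFL']]
print([round(np.degrees(np.arctan2(v[1],v[0])),1) for v in dirs],[np.linalg.norm(v).round(4) for v in dirs])
zb=(P['sFL'][2]+P['sFR'][2])/2
print('peg',onz(cs,[A(345,402)],zb+.03+.018),'sBR',onz(cs,[A(440,403)],zb),'sBL',onz(ct,[B(62,315)],zb))
E
python3 m.py
```

```text
sFL [0.5888 0.1477 0.0276] [0.7 0.6]
sFR [0.6141 0.0143 0.0267] [0.6 0.5]
hFL [0.6223 0.1227 0.0671] [0.4 0.4]
hBL [0.6796 0.1484 0.0686] [0.6 0.5]
hFR [0.6589 0.0357 0.0686] [0.4 0.4]
d1 [0.6213 0.1119 0.2302] [0.4 0.4]
d2 [0.6316 0.059  0.23  ] [0.7 0.6]
d3 [0.6215 0.1128 0.1857] [0.2 0.2]
d4 [0.632  0.0592 0.1862] [0.4 0.4]
headc [0.6326 0.1355 0.1577] [1.6 1.5]
gripL [0.6246 0.0058 0.3231] [0.7 0.6]
gripR [ 0.6474 -0.0788  0.3178] [0.8 0.6]
[np.float64(100.7), np.float64(101.0), np.float64(101.0), np.float64(105.1), np.float64(112.8), np.float64(24.1)] [np.float64(0.1358), np.float64(0.0539), np.float64(0.0546), np.float64(0.0878), np.float64(0.0944), np.float64(0.0628)]
peg [[0.75249479 0.04441979 0.07516163]] sBR [[0.85398363 0.06169041 0.02716163]] sBL [[0.82506081 0.19474926 0.02716163]]
```

The plate is turned about 12° ccw. The press yaw is about 11.1° and the seat is near (0.691, 0.099, 0.062). Next, a helper that gives the shift and turn to a target pose.

```bash
cat > go.py <<'E'
from h import *
yaw=np.radians(11.1); seat=np.array([.6911,.0988,.062])
Rp=R.from_euler('z',yaw).as_matrix()
def S(x,y,z): return seat+Rp@np.array([x,y,z])/1e3
def ori(dirdeg,tilt,fx):   # push dir relative to press x; tilt; fx=+1: tool x forward, -1: -x forward
    a=yaw+np.radians(dirdeg);t=np.radians(tilt); d=np.array([np.cos(a),np.sin(a),0]);u=np.array([0,0,1.])
    z=-u*np.cos(t)+d*np.sin(t); x=fx*(d*np.cos(t)+u*np.sin(t)); return np.c_[x,np.cross(z,x),z]
def rel(pos,Rt):
    o=ctrl.get_obs(); M=R.from_rotvec(o['tool_rot']).as_matrix()
    print('shift',(M.T@(np.array(pos)-o['tool_pos'])).round(4),'turn',R.from_matrix(M.T@Rt).as_rotvec().round(3))
def inpress(v): return (Rp.T@v)
E
python3 - <<'E'
from go import *
o,d=grab('wrist','w0.png'); print(np.array(d['mount']).round(3))
for f in(1,-1): rel([.48,.20,.26],ori(-30,38,f))
rel([.25,-.5,.32],R.from_rotvec(o['tool_rot']).as_matrix())
E
```

```text
[[ 0.001 -0.958 -0.286  0.074]
 [ 1.     0.001  0.    -0.001]
 [-0.    -0.286  0.958 -0.143]
 [ 0.     0.     0.     1.   ]]
shift [ 0.5173 -0.6775 -0.0285] turn [-0.208  0.642  0.599]
shift [ 0.5173 -0.6775 -0.0285] turn [-0.827 -0.268 -2.402]
shift [ 0.095  -0.0738 -0.0895] turn [0. 0. 0.]
```

```bash
python3 -m jog '[[[0.1,-0.08,-0.09],[0,0,-0.7]],[[0.1,-0.08,-0.09],[0,0,-0.7]],[[0.1,-0.08,-0.09],[0,0,-0.7]],[[0.1,-0.08,-0.09],[0,0,-0.7]],[[0.1,-0.08,-0.09],[0,0,-0.7]]]' 0
python3 -c "
from go import *
rel([.46,.20,.30],ori(-30,38,-1))"
```

```text
t: 0.65
tool_pos: [0.2543, -0.4923, 0.3237]
tool_rot: [2.753, 1.504, -0.001]
contact_force: [0.1, -0.5, -0.6]
opening: 0.0123
grip_force: 0.0
shift [ 0.6937 -0.2009  0.0214] turn [-0.598 -0.464 -1.736]
```

```bash
python3 -m jog '[[[0.69,-0.2,0.02],[-0.6,-0.46,-1.74]],[[0.69,-0.2,0.02],[-0.6,-0.46,-1.74]],[[0.69,-0.2,0.02],[-0.6,-0.46,-1.74]],[[0.69,-0.2,0.02],[-0.6,-0.46,-1.74]],[[0.69,-0.2,0.02],[-0.6,-0.46,-1.74]]]'
python3 -c "
from go import *
rel([.46,.20,.30],ori(-30,38,-1))"
```

```text
t: 1.15
tool_pos: [0.3259, -0.2521, 0.3139]
tool_rot: [1.891, 2.131, -0.066]
contact_force: [1.4, 0.6, 1.0]
opening: 0.0001
grip_force: 0.0
shift [ 0.4267  0.191  -0.0635] turn [-0.36  -0.283 -1.052]
```

```bash
python3 -m jog '[[[0.43,0.19,-0.06],[-0.36,-0.28,-1.05]],[[0.43,0.19,-0.06],[-0.36,-0.28,-1.05]],[[0.43,0.19,-0.06],[-0.36,-0.28,-1.05]],[[0.43,0.19,-0.06],[-0.36,-0.28,-1.05]],[[0.43,0.19,-0.06],[-0.36,-0.28,-1.05]]]'
python3 -c "
from go import *
rel([.46,.20,.30],ori(-30,38,-1))"
```

```text
t: 1.65
tool_pos: [0.3973, -0.0125, 0.3054]
tool_rot: [0.924, 2.421, -0.117]
contact_force: [1.8, -0.7, -0.9]
opening: 0.0002
grip_force: 0.0
shift [ 0.09    0.2012 -0.0227] turn [-0.122 -0.097 -0.364]
```

```bash
python3 -m jog '[[[0.09,0.2,-0.023],[-0.122,-0.097,-0.364]],[[0.09,0.2,-0.023],[-0.122,-0.097,-0.364]],[[0.09,0.2,-0.023],[-0.122,-0.097,-0.364]],[[0.09,0.2,-0.023],[-0.122,-0.097,-0.364]],[[0.09,0.2,-0.023],[-0.122,-0.097,-0.364]]]'
python3 - <<'E'
from go import *
rel([.46,.20,.30],ori(-30,38,-1))
d=Rp@np.array([np.cos(np.radians(-30)),np.sin(np.radians(-30)),0])
# contact on arc, front edge 11mm ahead along n; stand-off 20mm
C=np.array([.6030,.1297,.063]); n=-ori(-30,38,-1)[:,0]
print(d,n,C-.011*n,C-.011*n-.03*d)
rel(C-.011*n-.03*d,ori(-30,38,-1))
E
```

```text
t: 2.15
tool_pos: [0.46, 0.2006, 0.2986]
tool_rot: [0.409, 2.455, -0.14]
contact_force: [-1.1, 0.1, 0.7]
opening: -0.0004
grip_force: 0.0
shift [-0.001  -0.0006 -0.001 ] turn [-0.    -0.005 -0.   ]
[ 0.94608536 -0.32391742  0.        ] [ 0.74552544 -0.25525041  0.61566148] [0.59479922 0.13250775 0.05622772] [0.56641666 0.14222528 0.05622772]
shift [ 0.0536 -0.0207  0.2649] turn [-0.    -0.005 -0.   ]
```

```bash
python3 -m jog '[[[0.043,-0.017,0.213],[0,-0.005,0]],[[0.043,-0.017,0.213],[0,-0.005,0]],[[0.043,-0.017,0.213],[0,-0.005,0]],[[0.043,-0.017,0.213],[0,-0.005,0]],[[0.043,-0.017,0.213],[0,-0.005,0]]]'
python3 - <<'E'
from go import *
rel([.5664,.1422,.0562],ori(-30,38,-1))
E
```

```text
t: 2.65
tool_pos: [0.5434, 0.1469, 0.0986]
tool_rot: [0.417, 2.456, -0.148]
contact_force: [-1.0, -0.7, -0.3]
opening: -0.0
grip_force: 0.0
shift [0.0075 0.0033 0.0478] turn [-0.008 -0.006 -0.003]
```

```bash
python3 -m jog '[[[0.004,0.0015,0.024],[0,0,0]],[[0.0075,0.003,0.048],[0,0,0]],[[0.0075,0.003,0.048],[0,0,0]]]'
python3 - <<'E'
from go import *
rel([.5664,.1422,.0562],ori(-30,38,-1))
d=Rp@np.array([np.cos(np.radians(-30)),np.sin(np.radians(-30)),0])
print('d in tool',ori(-30,38,-1).T@d,'px',ori(-30,38,-1).T@Rp[:,0],'py',ori(-30,38,-1).T@Rp[:,1])
a=grab('scene','scene1.png')[1]['image'][130:320,200:390]; b=grab('top','top1.png')[1]['image'][130:305,170:370]
c=np.hstack([cv2.resize(x,(400,400 if x is a else 350),interpolation=cv2.INTER_CUBIC)[:350] if 0 else cv2.resize(x,(400,380),interpolation=cv2.INTER_CUBIC) for x in(a,b)])
cv2.imwrite('pics/c1.png',c)
E
```

```text
t: 2.95
tool_pos: [0.5676, 0.1429, 0.0588]
tool_rot: [0.416, 2.453, -0.146]
contact_force: [-0.3, -0.5, 0.2]
opening: -0.0002
grip_force: 0.0
shift [ 0.0024 -0.0011  0.0015] turn [-0.007 -0.004 -0.004]
d in tool [-7.88010754e-01  7.07388880e-17  6.15661475e-01] px [-0.68243733  0.5         0.53317848] py [ 0.39400538  0.8660254  -0.30783074]
```

View pics/c1.png

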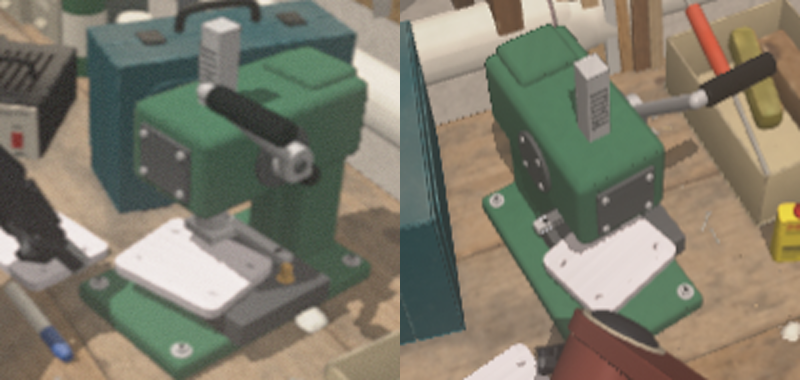

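The tip stands just off the plate's near left corner (scene crop about (82,267), corner (118,258)). Now approach slowly along the push direction.

```bash
python3 -m jog '[[[-0.0065,0,0.007],[0,0,0]],[[-0.0105,0,0.0105],[0,0,0]],[[-0.0145,0,0.0135],[0,0,0]],[[-0.0185,0,0.0165],[0,0,0]]]'
python3 -m jog '[[[-0.0025,0,0.002],[0,0,0]],[[-0.005,0,0.004],[0,0,0]],[[-0.0075,0,0.006],[0,0,0]]]'
```

```text
t: 3.45
tool_pos: [0.5936, 0.136, 0.0623]
tool_rot: [0.415, 2.446, -0.141]
contact_force: [-0.1, -0.2, -0.1]
opening: 0.0003
grip_force: 0.0
t: 3.75
tool_pos: [0.6022, 0.1332, 0.0617]
tool_rot: [0.415, 2.447, -0.141]
contact_force: [-4.2, 2.2, 3.1]
opening: 0.0001
grip_force: 3.0
```

```bash
python3 -m jog '[[[0.003,0,-0.003],[0,0,0]],[[0.003,0,-0.003],[0,0,0]],[[0.003,0,-0.003],[0,0,0]]]'
python3 - <<'E'
from go import *
o=ctrl.get_obs(); print(o['tool_pos'],inpress(o['contact_force']),o['q'].round(3))
M=R.from_rotvec(o['tool_rot']).as_matrix(); print(M.round(3)); print(ori(-30,38,-1).round(3))
E
```

```text
t: 4.05
tool_pos: [0.5974, 0.1342, 0.0614]
tool_rot: [0.415, 2.448, -0.142]
contact_force: [0.9, -0.0, -0.4]
opening: 0.0
grip_force: 0.0
[0.59737936 0.13415227 0.06136815] [ 0.91300979 -0.20320039 -0.35474319] [ 0.257 -0.037  2.12  -0.669  0.588 -0.502]
[[-0.743  0.329  0.582]
 [ 0.26   0.944 -0.203]
 [-0.616  0.001 -0.787]]
[[-0.746  0.324  0.582]
 [ 0.255  0.946 -0.199]
 [-0.616 -0.    -0.788]]
```

```bash
python3 -m jog '[[[0.003,0,0.004],[0,0,0]],[[0.003,0,0.004],[0,0,0]],[[0.003,0,0.004],[0,0,0]]]'
python3 -m jog '[[[-0.002,0,0.0016],[0,0,0]],[[-0.004,0,0.003],[0,0,0]],[[-0.006,0,0.0046],[0,0,0]],[[-0.006,0,0.0046],[0,0,0]]]'
```

```text
t: 4.35
tool_pos: [0.5976, 0.1341, 0.0563]
tool_rot: [0.415, 2.448, -0.142]
contact_force: [-0.9, -0.5, -0.8]
opening: 0.0006
grip_force: 0.0
t: 4.75
tool_pos: [0.6048, 0.1318, 0.0564]
tool_rot: [0.416, 2.448, -0.142]
contact_force: [-3.8, 3.4, 0.4]
opening: 0.0004
grip_force: 2.3
```

```bash
python3 -m jog '[[[-0.002,0,0.0015],[0,0,0]],[[-0.004,0,0.003],[0,0,0]],[[-0.006,0,0.0046],[0,0,0]],[[-0.006,0,0.0046],[0,0,0]]]'
python3 - <<'E'
from go import *
o,d=grab('wrist','w1.png'); print(inpress(o['contact_force']),inpress(o['tool_pos']-seat))
E
```

```text
t: 5.15
tool_pos: [0.6077, 0.1316, 0.0551]
tool_rot: [0.418, 2.455, -0.141]
contact_force: [-44.5, 15.6, 27.5]
opening: -0.0003
grip_force: 23.6
[-40.66964709  23.92005587  27.53697146] [-0.07554228  0.04821288 -0.00686265]
```

View pics/w1.png

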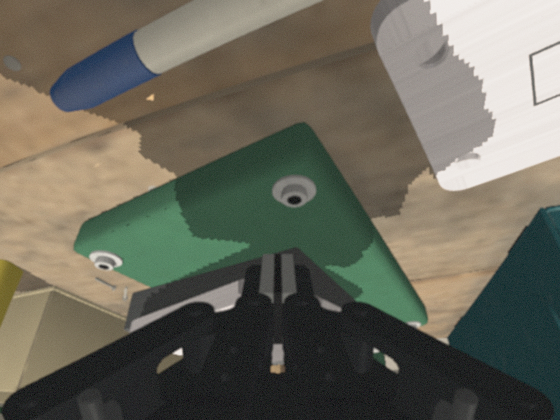

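```bash
python3 -m jog '[[[0.003,0,-0.0023],[0,0,0]],[[0.006,0,-0.0046],[0,0,0]],[[0.006,0,-0.0046],[0,0,0]]]'
python3 - <<'E'
from go import *
im=cv2.imread('pics/w1.png')[230:350,110:330]
im=cv2.convertScaleAbs(cv2.resize(im,None,fx=3.6,fy=3.6,interpolation=cv2.INTER_CUBIC),alpha=1.6,beta=15)
s=cv2.imread('pics/scene0.png')
_,d=grab('scene','scene2.png'); s=cv2.resize(d['image'][215:310,235:365],None,fx=2.0,fy=2.0,interpolation=cv2.INTER_CUBIC)
out=np.zeros((im.shape[0]+0,800,3),np.uint8); out=im[:, :792]
out=np.vstack([out,cv2.copyMakeBorder(cv2.resize(d['image'][225:285,235:365],None,fx=2.7,fy=2.7),0,0,0,792-351,cv2.BORDER_CONSTANT)])
cv2.imwrite('pics/c2.png',out);print(out.shape)
E
```

```text
t: 5.5
tool_pos: [0.6049, 0.1322, 0.057]
tool_rot: [0.414, 2.447, -0.141]
contact_force: [-2.8, 2.3, -1.2]
opening: 0.0002
grip_force: 1.7
(594, 792, 3)
```

View pics/c2.png

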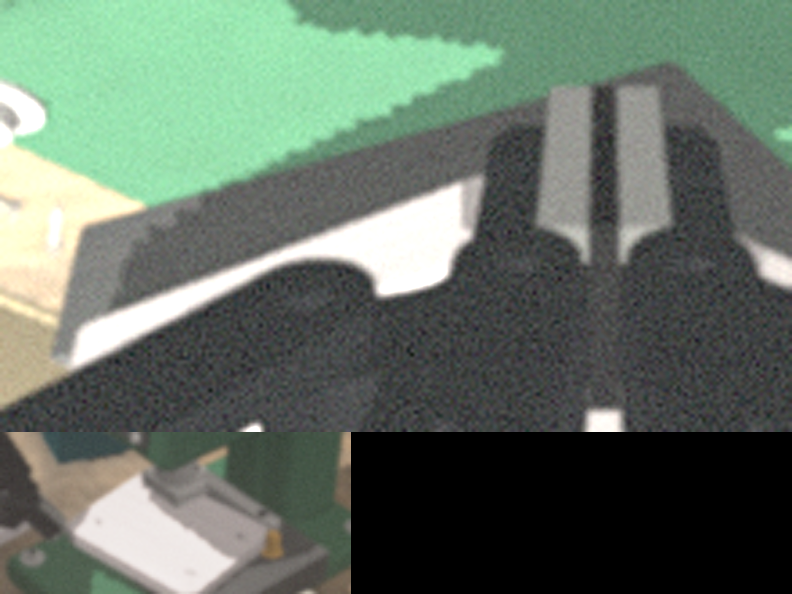

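```bash
python3 - <<'E'
from go import *
c=cam(*load('w1.png'))
f=lambda u,v:(110+u/3.6,230+v/3.6)
for n,uv,z in(('bedcornerL',(672,64),.026),('bedfront',(400,140),.026),('bedR',(85,222),.026),('plate edge',(100,325),.068),('plate edge',(480,178),.068),('tipR',(570,88),.05),('tipL',(640,88),.05)):
    print(n,(inpress(onz(c,[f(*uv)],z)[0]-seat)*1e3).round(1))
for n,uv in(('scr',(104,261)),('scrFL',(295,192))): print(n,(inpress(onz(c,[uv],.026)[0]-seat)*1e3).round(1),onz(c,[uv],.026))
print(proj(c,[S(-45,45,-6),S(-45,45,-36),S(-45,-100,-36)]))
E
```

```text
bedcornerL [-42.5  43.7 -36. ]
bedfront [-42.6 -12.8 -36. ]
bedR [-44.3 -97.8 -36. ]
plate edge [-81.6 -35.2   6. ]
plate edge [-97.8  46.8   6. ]
tipR [-82.2  48.8 -12. ]
tipL [-77.6  56.5 -12. ]
scr [-89.7 -72.8 -36. ] [[0.61712835 0.01013312 0.026     ]]
scrFL [-89.8  67.6 -36. ] [[0.58995745 0.14788593 0.026     ]]
[[298.58913306 294.23502549]
 [296.7013868  245.45683977]
 [131.0264204  291.85673896]]
```

```bash
python3 - <<'E'
from go import *
c=cam(*load('scene2.png')); f=lambda u,v:(235+u/2.7,225+(v-432)/2.7)
for n,uv in(('FLh',(97,522)),('FRh',(190,572)),('BRh',(242,537)),('corner',(75,540)),('peg',(272,533))):
    print(n,(inpress(onz(c,[f(*uv)],.068 if n!='peg' else .074)[0]-seat)*1e3).round(1))
c=cam(*load('scene0.png'));A=lambda u,v:((u+.5)/3.1-.5+225,(v+.5)/3.1-.5+130)
for n,uv in(('FLh',(127,400)),('FRh',(235,455)),('BRh',(290,410)),('BL',(182,357)),('corner',(95,405)),('fr corner',(240,488)),('rcorner',(322,412))):
    print('0',n,(inpress(onz(c,[A(*uv)],.068)[0]-seat)*1e3).round(1))
E
```

```text
FLh [-52.6  30.1   6. ]
FRh [-35.  -62.1   6. ]
BRh [ 26.3 -55.4   6. ]
corner [-80.7  22.6   6. ]
peg [ 43.  -71.5  12. ]
0 FLh [-62.5  36.1   6. ]
0 FRh [-42.2 -54.9   6. ]
0 BRh [ 20.1 -42.    6. ]
0 BL [ 0.5 52.   6. ]
0 corner [-83.6  45.2   6. ]
0 fr corner [-61.5 -81.7   6. ]
0 rcorner [ 36.1 -57.2   6. ]
```

The seat estimate is confirmed, since the peg falls at (43,-71). The plate's far corner now bears near the peg and fence, still about 10° turned. The −30° push line passes too close to that pivot, so I back off and turn the push to about −10°.

```bash
python3 -m jog '[[[0.012,0,-0.009],[0,0,0]],[[0.016,0,-0.012],[0,0,0]],[[0.016,0,-0.012],[0,0,0]]]'
python3 - <<'E'
from go import *
rel(S(-97,46,-7),ori(-10,42,-1))
E
```

```text
t: 5.85
tool_pos: [0.5855, 0.1384, 0.0562]
tool_rot: [0.414, 2.448, -0.142]
contact_force: [0.5, -0.4, 0.2]
opening: -0.0002
grip_force: 0.0
shift [-0.0038 -0.0119  0.0046] turn [-0.227 -0.068 -0.272]
```

```bash
python3 -m jog '[[[-0.0038,-0.012,0.0046],[-0.227,-0.068,-0.272]],[[-0.0038,-0.012,0.0046],[-0.227,-0.068,-0.272]],[[-0.0038,-0.012,0.0046],[-0.227,-0.068,-0.272]],[[-0.0038,-0.012,0.0046],[-0.227,-0.068,-0.272]]]'
python3 - <<'E'
from go import *
rel(S(-97,46,-7),ori(-10,42,-1)); M=ori(-10,42,-1)
print('px',M.T@Rp[:,0],'py',M.T@Rp[:,1],'up',M.T@[0,0,1]); print(inpress(ctrl.get_obs()['tool_pos']-seat))
E
```

```text
t: 6.25
tool_pos: [0.5878, 0.1243, 0.0553]
tool_rot: [-0.024, 2.407, 0.008]
contact_force: [0.2, 0.1, -0.8]
opening: 0.0001
grip_force: 0.0
shift [ 0.0007  0.0009 -0.0002] turn [-0.     0.002  0.001]
px [-0.73185479  0.17364818  0.65896501] py [ 0.12904574  0.98480775 -0.11619331] up [-0.66913061  0.         -0.74314483]
[-0.09646101  0.04495343 -0.00667462]
```

```bash
python3 -m jog '[[[-0.003,0.0007,0.0026],[0,0,0]],[[-0.006,0.0014,0.0053],[0,0,0]],[[-0.009,0.0021,0.008],[0,0,0]],[[-0.0117,0.0028,0.0105],[0,0,0]],[[-0.0117,0.0028,0.0105],[0,0,0]]]'
python3 -m jog '[[[-0.0013,0.0012,0.0012],[0,0,0]],[[-0.0027,0.0025,0.0024],[0,0,0]],[[-0.004,0.0037,0.0036],[0,0,0]],[[-0.004,0.0037,0.0036],[0,0,0]]]'
python3 -c "
from go import *
o=ctrl.get_obs();print(inpress(o['tool_pos']-seat),inpress(o['contact_force']))"
```

```text
t: 6.75
tool_pos: [0.6034, 0.129, 0.0548]
tool_rot: [-0.023, 2.409, 0.009]
contact_force: [-5.1, 1.6, 3.7]
opening: 0.0002
grip_force: 2.6
t: 7.15
tool_pos: [0.6074, 0.1335, 0.0543]
tool_rot: [-0.024, 2.411, 0.009]
contact_force: [-17.0, 4.2, 11.0]
opening: 0.0002
grip_force: 8.9
[-0.07542124  0.05012297 -0.00765424] [-15.84130802   7.40141805  11.00979663]
```

```bash
python3 -m jog '[[[-0.0007,0,-0.0007],[0,0,0]],[[-0.0007,0,-0.0007],[0,0,0]]]'
python3 - <<'E'
from go import *
o,d=grab('wrist','w2.png');print(inpress(o['tool_pos']-seat),inpress(o['contact_force']))
im=cv2.convertScaleAbs(cv2.resize(d['image'][225:345,130:400],None,fx=2.9,fy=2.9,interpolation=cv2.INTER_CUBIC),alpha=1.6,beta=15)
_,d=grab('scene','scene3.png'); s=cv2.resize(d['image'][220:290,240:370],None,fx=3.4,fy=3.4,interpolation=cv2.INTER_CUBIC)
cv2.imwrite('pics/c3.png',np.vstack([im,cv2.copyMakeBorder(s,0,0,0,im.shape[1]-s.shape[1],cv2.BORDER_CONSTANT)]))
print(im.shape,s.shape)
E
```

```text
t: 7.35
tool_pos: [0.6071, 0.1334, 0.0547]
tool_rot: [-0.024, 2.412, 0.009]
contact_force: [-13.2, 4.7, 6.3]
opening: 0.0
grip_force: 6.7
[-0.07581222  0.05012257 -0.00729798] [-12.09328178   7.15520541   6.26336547]
(348, 783, 3) (238, 442, 3)
```

View pics/c3.png

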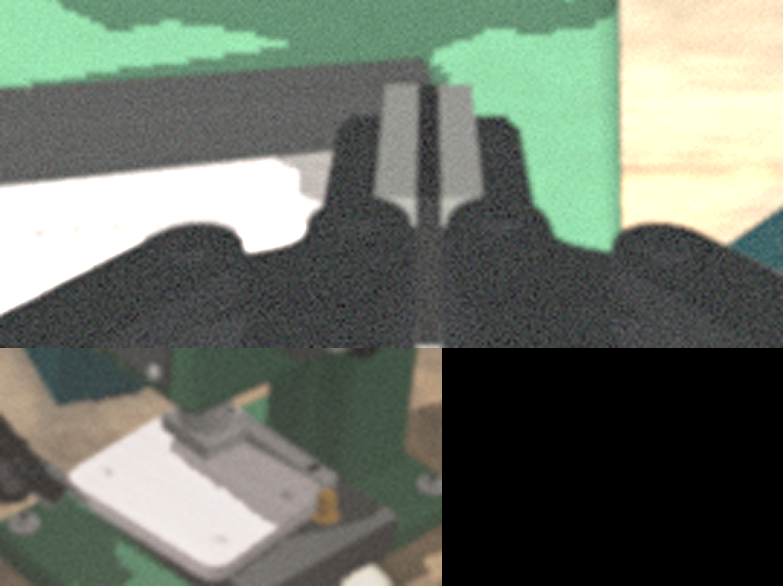

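```bash
cat > ck.py <<'E'
from go import *
def holes(f,hs,k,ox,oy):
    c=cam(*load(f)); P=[(inpress(onz(c,[(ox+u/k,oy+v/k)],.068)[0]-seat)*1e3)[:2] for u,v in hs]
    fl,fr,br=P; a=fr-fl; b=br-fr
    print(np.round(P,1),'ang',np.degrees([np.arctan2(a[0],-a[1]),np.arctan2(b[1],b[0])]).round(1),'c',((fl+br)/2).round(1))
E
python3 - <<'E'
from ck import *
holes('scene3.png',[(108,470-348),(219,540-348),(287,495-348)],3.4,240,220)
c=cam(*load('w2.png'))
p=[(inpress(onz(c,[(130+u/2.9,225+v/2.9)],.068)[0]-seat)*1e3) for u,v in((5,184),(280,160))]; print(np.round(p,1),np.degrees(np.arctan2(p[0][0]-p[1][0],p[1][1]-p[0][1])))
E
```

```text
[[-45.8  35.9]
 [-35.8 -60. ]
 [ 27.5 -53.5]] ang [5.9 5.9] c [-9.1 -8.8]
[[ -97.7   -7.7    6. ]
 [-101.7   35.7    6. ]] 5.284366308263949
```

```bash
python3 - <<'E'
from go import *
c=cam(*load('w2.png')); print(inpress(c[3]-seat),inpress(c[2][:,2]))
print(((proj(c,[S(-70,35,6),S(-70,35,-6),S(-45,35,-36),S(-45,35,-6)])-[130,225])*2.9).round())
o=load('w2.png')[0]; M=R.from_rotvec(o['tool_rot']).as_matrix()
print(((proj(c,[o['tool_pos'],o['tool_pos']+M@[.011,0,0],o['tool_pos']+M@[-.011,0,0]])-[130,225])*2.9).round())
E
```

```text
[-0.22226334  0.07687429  0.05085872] [ 0.84015739 -0.14695261 -0.52205411]
[[335. 226.]
 [338. 155.]
 [375.  57.]
 [371. 200.]]
[[420. 130.]
 [420.  67.]
 [421. 190.]]
```

```bash
python3 - <<'E'
from go import *
c=cam(*load('w2.png'))
p=[(inpress(onz(c,[(130+u/2.9,225+v/2.9)],.056)[0]-seat)*1e3) for u,v in((5,184),(280,160))]; print(np.round(p,1),np.degrees(np.arctan2(p[0][0]-p[1][0],p[1][1]-p[0][1])))
E
python3 -m jog '[[[-0.0013,0.0012,0.001],[0,0,0]],[[-0.0027,0.0025,0.0022],[0,0,0]],[[-0.004,0.0037,0.0034],[0,0,0]],[[-0.004,0.0037,0.0034],[0,0,0]]]'
python3 -c "
from go import *
o=ctrl.get_obs();print(inpress(o['tool_pos']-seat),inpress(o['contact_force']))"
```

```text
[[-64.3 -30.4  -6. ]
 [-69.4  24.7  -6. ]] 5.2843663082639125
t: 7.85
tool_pos: [0.6112, 0.138, 0.0543]
tool_rot: [-0.024, 2.414, 0.01]
contact_force: [-23.3, 9.2, 13.6]
opening: 0.0001
grip_force: 12.4
[-0.07081488  0.05381866 -0.00770823] [-21.11419347  13.50715073  13.6248319 ]
```

```bash
python3 -m jog '[[[-0.001,0,-0.0011],[0,0,0]],[[-0.002,0.0008,-0.0003],[0,0,0]],[[-0.003,0.0016,0.0006],[0,0,0]],[[-0.003,0.0016,0.0006],[0,0,0]]]'
cat > wr.py <<'E'
from ck import *
import sys
o,d=grab('wrist',sys.argv[1]);print((inpress(o['tool_pos']-seat)*1e3).round(1),inpress(o['contact_force']).round(1))
c=cam(o,d); g=cv2.cvtColor(d['image'],cv2.COLOR_BGR2GRAY)
# white plate front lower edge: per column, scanning down around the expected line
pts=[]
for y in range(-60,15,3):
    u0,v0=proj(c,[S(-60,y,-6)])[0]; u=int(round(u0)); 
    if not 2<u<557: continue
    col=cv2.GaussianBlur(g,(3,3),0)[max(int(v0)-30,0):int(v0)+30,u].astype(float); k=np.argmax(np.diff(col))
    if np.diff(col).max()>12: pts.append((u,max(int(v0)-30,0)+k+.5))
P=(np.array([inpress(p-seat)*1e3 for p in onz(c,pts,.056)]))[:,:2]
f=np.polyfit(P[:,1],P[:,0],1); r=P[:,0]-np.polyval(f,P[:,1]); k=abs(r)<2*np.median(abs(r))+.3; f=np.polyfit(P[k,1],P[k,0],1)
print('edge n',k.sum(),'angle',np.degrees(-np.arctan(f[0])).round(2),'x at y=0',f[1].round(2),'rms',np.std(P[k,0]-np.polyval(f,P[k,1])).round(2))
E
python3 wr.py w3.png
```

```text
t: 8.25
tool_pos: [0.6127, 0.1398, 0.0545]
tool_rot: [-0.025, 2.416, 0.01]
contact_force: [-23.7, 10.2, 10.2]
opening: -0.0003
grip_force: 12.8
[-69.1  55.3  -7.5] [-21.3  14.6  10.2]
edge n 25 angle 4.9 x at y=0 -64.37 rms 0.4
```

```bash
python3 -m jog '[[[0,0.001,-0.0005],[0,0,0]],[[0,0.002,-0.0011],[0,0,0]],[[-0.0003,0.003,-0.0015],[0,0,0]],[[-0.0003,0.004,-0.0015],[0,0,0]],[[-0.0003,0.004,-0.0015],[0,0,0]]]'
python3 wr.py w4.png
```

```text
t: 8.8
tool_pos: [0.6129, 0.1425, 0.0558]
tool_rot: [-0.024, 2.415, 0.008]
contact_force: [-5.2, 3.8, -2.0]
opening: 0.0
grip_force: 3.4
[-68.4  57.9  -6.2] [-4.4  4.8 -2. ]
edge n 25 angle 3.93 x at y=0 -62.36 rms 0.39
```

```bash
python3 -m jog '[[[-0.0007,0.0011,0.0004],[0,0,0]],[[-0.0014,0.0023,0.0009],[0,0,0]],[[-0.002,0.0034,0.0013],[0,0,0]],[[-0.0027,0.0046,0.0018],[0,0,0]],[[-0.0027,0.0046,0.0018],[0,0,0]]]'
python3 wr.py w5.png
```

```text
t: 9.35
tool_pos: [0.6164, 0.147, 0.0565]
tool_rot: [-0.023, 2.414, 0.008]
contact_force: [-4.7, 4.5, -2.9]
opening: -0.0
grip_force: 2.9
[-64.   61.7  -5.5] [-3.7  5.3 -2.9]
edge n 23 angle 1.99 x at y=0 -58.15 rms 0.46
```

```bash
python3 -m jog '[[[-0.0007,0.0002,0.0008],[0,0,0]],[[-0.0014,0.0004,0.0016],[0,0,0]],[[-0.002,0.0005,0.0022],[0,0,0]],[[-0.002,0.0005,0.0022],[0,0,0]]]'
python3 wr.py w6.png
```

```text
t: 9.8
tool_pos: [0.6182, 0.1481, 0.0553]
tool_rot: [-0.024, 2.417, 0.009]
contact_force: [-10.4, 7.5, -1.1]
opening: -0.0002
grip_force: 6.3
[-62.   62.4  -6.7] [-8.7  9.4 -1.1]
edge n 24 angle 1.15 x at y=0 -59.41 rms 0.47
```

```bash
python3 -m jog '[[[-0.0007,0.0002,0.0006],[0,0,0]],[[-0.0014,0.0004,0.0013],[0,0,0]],[[-0.002,0.0005,0.0018],[0,0,0]],[[-0.002,0.0005,0.0018],[0,0,0]]]'
python3 wr.py w7.png
python3 -m jog '[[[-0.0007,0.0002,0.0006],[0,0,0]],[[-0.0014,0.0004,0.0013],[0,0,0]],[[-0.0014,0.0004,0.0013],[0,0,0]]]'
python3 wr.py w8.png
```

```text
t: 10.25
tool_pos: [0.6202, 0.1494, 0.055]
tool_rot: [-0.024, 2.417, 0.01]
contact_force: [-17.8, 11.2, 4.0]
opening: 0.0002
grip_force: 9.8
[-59.8  63.3  -7. ] [-15.3  14.4   4. ]
edge n 21 angle 0.31 x at y=0 -58.52 rms 0.42
t: 10.6
tool_pos: [0.6217, 0.1504, 0.0548]
tool_rot: [-0.025, 2.418, 0.011]
contact_force: [-20.5, 13.2, 5.9]
opening: 0.0003
grip_force: 12.3
[-58.2  64.   -7.2] [-17.6  16.9   5.9]
edge n 23 angle 0.2 x at y=0 -57.85 rms 0.52
```

Force is firm and the angle is near 0.2°. I back off and press the middle of the front edge to make sure it is seated on the fence, which also measures it by touch.

```bash
python3 -m jog '[[[0.004,-0.001,-0.0036],[0,0,0]],[[0.0075,-0.0018,-0.0068],[0,0,0]],[[0.006,-0.015,-0.0055],[0,0,0]],[[0.003,-0.036,-0.002],[0,0,0]],[[0.003,-0.036,-0.002],[0,0,0]]]'
python3 wr.py w9.png; python3 -c "
from go import *
rel(S(-68,28,-7),ori(-5,42,-1))"
```

```text
t: 11.15
tool_pos: [0.6237, 0.1101, 0.0588]
tool_rot: [-0.019, 2.409, 0.007]
contact_force: [-1.8, -1.7, 0.3]
opening: -0.0
grip_force: 0.9
[-64.   24.1  -3.2] [-2.1 -1.3  0.3]
edge n 21 angle 0.81 x at y=0 -56.99 rms 0.45
shift [ 0.0061  0.0027 -0.0002] turn [-0.06   0.    -0.067]
```

```bash
python3 -m jog '[[[0.0045,0,0],[0,0,0]],[[0.0045,0,0.001],[0,0,0]],[[0.0045,0,0.001],[0,0,0]]]'
python3 -m jog '[[[-0.001,0.0002,0.001],[0,0,0]],[[-0.002,0.0005,0.0018],[0,0,0]],[[-0.003,0.0007,0.0027],[0,0,0]],[[-0.003,0.0007,0.0027],[0,0,0]]]'
python3 wr.py w10.png
```

```text
t: 11.5
tool_pos: [0.6209, 0.1121, 0.0552]
tool_rot: [-0.023, 2.407, 0.009]
contact_force: [-1.0, -0.1, -0.1]
opening: -0.0
grip_force: 0.0
t: 11.9
tool_pos: [0.6244, 0.1126, 0.0547]
tool_rot: [-0.023, 2.409, 0.009]
contact_force: [-5.3, 0.8, 2.7]
opening: 0.0003
grip_force: 2.6
[-62.8  26.4  -7.3] [-5.   1.8  2.7]
edge n 22 angle 0.97 x at y=0 -56.57 rms 0.45
```

```bash
python3 -m jog '[[[-0.001,0.0002,0.0008],[0,0,0]],[[-0.002,0.0005,0.0016],[0,0,0]],[[-0.002,0.0005,0.0016],[0,0,0]]]'
python3 wr.py w11.png
python3 -m jog '[[[-0.001,0.0002,0.0008],[0,0,0]],[[-0.001,0.0002,0.0008],[0,0,0]]]'
python3 wr.py w12.png
```

```text
t: 12.25
tool_pos: [0.6251, 0.1132, 0.0533]
tool_rot: [-0.023, 2.413, 0.008]
contact_force: [-13.5, 0.9, 6.7]
opening: -0.0002
grip_force: 6.6
[-62.   26.8  -8.7] [-13.1   3.5   6.7]
edge n 18 angle 0.33 x at y=0 -56.22 rms 0.44
t: 12.5
tool_pos: [0.6255, 0.1133, 0.0531]
tool_rot: [-0.023, 2.415, 0.007]
contact_force: [-26.5, -1.7, 16.1]
opening: -0.0002
grip_force: 13.1
[-61.6  26.9  -8.9] [-26.4   3.5  16.1]
edge n 21 angle 0.18 x at y=0 -56.11 rms 0.49
```

```bash
python3 -m jog '[[[0.007,-0.002,-0.0065],[0,0,0]],[[0.013,-0.003,-0.012],[0,0,0]],[[0.013,-0.003,-0.012],[0,0,0]]]'
python3 - <<'E'
from go import *
print(inpress(ctrl.get_obs()['tool_pos']-seat))
rel(S(-76,68,-7),ori(-30,38,-1))
_,d=grab('scene','scene4.png'); c=cam(_,d)
s=cv2.resize(d['image'][220:290,240:370],None,fx=5.8,fy=5.8,interpolation=cv2.INTER_CUBIC)
# overlay home outline points for plate top
for P in (S(-32,47,6),S(-32,-47,6),S(32,-47,6),S(-55,-53,6),S(-55,53,6),S(43,-65,6),S(-43,-65,6),S(-43,65,6)):
    u,v=proj(c,[P])[0]; cv2.drawMarker(s,(int((u-240+.5)*5.8),int((v-220+.5)*5.8)),(0,0,255),cv2.MARKER_CROSS,9,1)
cv2.imwrite('pics/c4.png',s);print(s.shape)
E
```

```text
t: 12.85
tool_pos: [0.6102, 0.1096, 0.0553]
tool_rot: [-0.022, 2.408, 0.008]
contact_force: [-0.2, -0.5, -0.8]
opening: 0.0002
grip_force: 0.0
[-0.07733105  0.02622817 -0.00674494]
shift [ 0.0046  0.0414 -0.0038] turn [0.224 0.069 0.267]
(406, 754, 3)
```

View pics/c4.png

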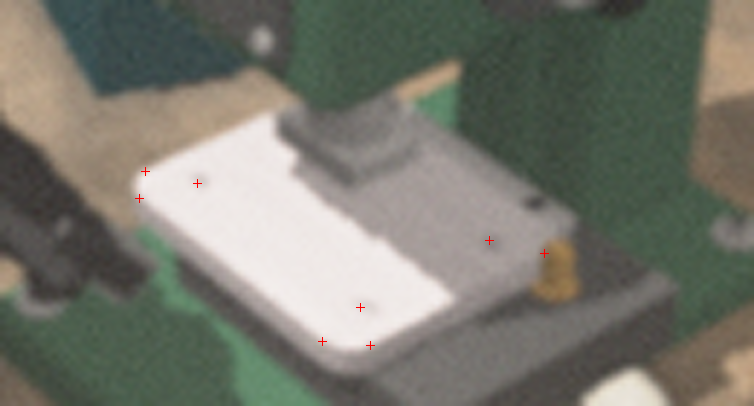

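```bash
python3 - <<'E'
from go import *
o,d=load('scene4.png'); o2,d2=grab('scene','scene5.png'); c=cam(o,d)
g=(cv2.cvtColor(d['image'],cv2.COLOR_BGR2GRAY).astype(float)+cv2.cvtColor(d2['image'],cv2.COLOR_BGR2GRAY))/2
for P in((-32,47),(-32,-47),(32,-47)):
    u,v=proj(c,[S(*P,6)])[0].round().astype(int); w=g[v-5:v+6,u-6:u+7]; b=np.median(w); m=np.clip(b-8-w,0,None)
    yy,xx=np.mgrid[v-5:v+6,u-6:u+7]; uv=((m*xx).sum()/m.sum(),(m*yy).sum()/m.sum())
    print(P,b,m.max().round(),np.round(uv,1),(inpress(onz(c,[uv],.068)[0]-seat)*1e3).round(1))
    print(w.astype(int))
# top edges along the right end: sample along y at x=-30..0, and left end, front edge
for x in(-30,-10,10,30):
    ys=np.arange(-85,-45,.5); uv=proj(c,[S(x,y,6) for y in ys]).astype(np.float32)
    p=cv2.remap(g.astype(np.float32),uv[:,0],uv[:,1],cv2.INTER_LINEAR).ravel(); print('right end x',x,p[::4].astype(int))
for y in(-30,0,30):
    xs=np.arange(-75,-35,.5); uv=proj(c,[S(x,y,6) for x in xs]).astype(np.float32)
    p=cv2.remap(g.astype(np.float32),uv[:,0],uv[:,1],cv2.INTER_LINEAR).ravel(); print('front y',y,p[::4].astype(int))
E
```

```text
(-32, 47) 233.5 72.0 [270.  247.2] [-29.1  63.4   6. ]
[[153 167 189 205 223 227 231 233 231 234 233 234 234]
 [186 212 224 230 233 234 232 233 232 231 233 233 234]
 [223 231 235 235 234 233 233 234 232 232 232 233 233]
 [234 234 234 233 231 228 227 229 232 232 232 232 231]
 [235 235 232 232 226 218 210 218 228 231 233 232 231]
 [233 234 233 234 230 222 208 212 227 233 233 233 231]
 [233 233 233 234 233 229 223 226 233 235 234 232 234]
 [233 233 234 234 235 234 231 233 235 235 235 234 234]
 [234 234 234 234 234 233 234 234 235 234 235 234 235]
 [232 235 235 234 234 234 235 234 234 234 235 235 236]
 [224 231 235 236 235 234 235 233 235 234 235 234 235]]
(-32, -47) 234.5 80.0 [306.4 277. ] [-33.6 -63.8   6. ]
[[234 234 233 235 235 233 235 235 234 235 235 235 236]
 [234 233 234 234 234 235 236 235 235 235 235 234 234]
 [234 235 235 234 234 234 234 235 235 235 235 234 235]
 [235 234 234 235 231 228 225 227 231 233 235 235 234]
 [235 233 235 233 230 224 218 214 221 229 234 235 236]
 [236 235 233 234 233 229 222 220 219 226 233 235 235]
 [236 234 233 233 234 234 232 229 228 231 233 236 237
[... 859 characters left out ...]
62 159 156 148 144 141]]
right end x -30 [117 117 115 112 107 111 125 133 144 164 197 225 233 235 234 231 226 221
 218 217]
right end x -10 [113 113 113 113 112 120 132 135 144 167 196 222 233 236 235 235 235 235
 235 235]
right end x 10 [ 89  84  82  83  91 107 124 132 135 140 145 151 157 158 159 158 156 156
 157 156]
right end x 30 [117 117 113 110 111 120 129 138 140 142 147 153 157 159 158 152 145 140
 139 147]
front y -30 [106  95  88  84  87 105 130 151 164 176 199 222 235 237 237 236 235 236
 234 234]
front y 0 [102  93  86  82  85 101 127 148 161 173 198 221 233 236 236 235 235 235
 234 235]
front y 30 [113 117 117 120 127 135 147 155 162 173 195 217 230 234 234 234 234 233
 234 234]
```

The picture and the edge samples put the plate home. The holes sit on the expected points, the right end is at y≈−65 touching the peg, and the front edge is at x≈−54.5 and parallel. Next I retreat and go to the lever grip.

```bash
python3 -m jog '[[[0.03,-0.007,-0.027],[0,0,0]],[[0.03,-0.007,-0.09],[0,0,0]],[[0.03,-0.007,-0.14],[0,0,0]],[[0.03,-0.007,-0.19],[0,0,0]],[[0.03,-0.007,-0.24],[0,0,0]]]' 1 30
cat >> go.py <<'E'
def up():
    z=np.array([0,0,-1.]);x=Rp[:,1]; return np.c_[x,np.cross(z,x),z]
E
python3 - <<'E'
from go import *
print(inpress(ctrl.get_obs()['tool_pos']-seat),ctrl.get_obs()['q'].round(2)); rel(S(-200,-40,330),up())
E
```

```text
t: 13.45
tool_pos: [0.448, 0.0996, 0.1928]
tool_rot: [-0.022, 2.408, 0.008]
contact_force: [2.0, -0.0, 0.3]
opening: 0.0724
grip_force: 0.0
[-0.2383894   0.04761188  0.13075787] [ 0.08 -0.93  2.5  -0.06  0.85 -1.48]
shift [-0.1729 -0.0796 -0.1124] turn [0.51  0.609 1.328]
```

```bash
python3 -m jog '[[[-0.173,-0.08,-0.112],[0.51,0.61,1.33]],[[-0.173,-0.08,-0.112],[0.51,0.61,1.33]],[[-0.173,-0.08,-0.112],[0.51,0.61,1.33]],[[-0.173,-0.08,-0.112],[0.51,0.61,1.33]],[[-0.173,-0.08,-0.112],[0.51,0.61,1.33]]]'
python3 -c "
from go import *
print(inpress(ctrl.get_obs()['tool_pos']-seat),ctrl.get_obs()['q'].round(2)); rel(S(-200,-40,330),up())"
```

```text
t: 13.95
tool_pos: [0.506, 0.0195, 0.3977]
tool_rot: [0.925, 2.572, 0.008]
contact_force: [0.3, -0.3, 0.2]
opening: 0.0855
grip_force: 0.0
[-0.1969364  -0.04220437  0.33571617] [-0.05 -0.53  1.87 -0.11  1.41 -0.93]
shift [ 0.0055 -0.0017  0.0038] turn [0.269 0.317 0.677]
```

```bash
python3 -c "
from go import *
rel(S(-200,-80,335),up()); rel(S(-80,-128,335),up())"
```

```text
shift [-0.0258 -0.0269  0.0071] turn [0.269 0.317 0.677]
shift [-0.1291  0.0318  0.0579] turn [0.269 0.317 0.677]
```

```bash
python3 -m jog '[[[0,0,0],[0.135,0.16,0.34]],[[0,0,0],[0.269,0.317,0.677]],[[-0.129,0.032,0.058],[0.269,0.317,0.677]],[[-0.129,0.032,0.058],[0.269,0.317,0.677]],[[-0.129,0.032,0.058],[0.269,0.317,0.677]]]'
python3 -c "
from go import *
print(inpress(ctrl.get_obs()['tool_pos']-seat),ctrl.get_obs()['q'].round(2)); rel(S(-80,-128,335),up())"
```

```text
t: 14.45
tool_pos: [0.638, -0.0405, 0.3889]
tool_rot: [1.937, 2.452, -0.007]
contact_force: [-0.1, 0.0, 1.3]
opening: 0.0855
grip_force: 0.0
[-0.07893786 -0.12650615  0.32690585] [-0.17  0.03  1.37 -0.01  1.72 -0.41]
shift [-0.0016 -0.0011 -0.0081] turn [0.007 0.016 0.04 ]
```

```bash
python3 -m jog '[[[0,0,0],[0.007,0.016,0.04]],[[-0.0015,0,0.04],[0.007,0.016,0.04]],[[-0.0015,0,0.07],[0.007,0.016,0.04]],[[-0.0015,0,0.092],[0.007,0.016,0.04]],[[-0.0015,0,0.092],[0.007,0.016,0.04]]]'
python3 -c "
from go import *
print(inpress(ctrl.get_obs()['tool_pos']-seat),ctrl.get_obs()['q'].round(2)); grab('wrist','w20.png')"
```

```text
t: 14.95
tool_pos: [0.6358, -0.0426, 0.2915]
tool_rot: [-1.987, -2.426, 0.007]
contact_force: [0.2, 1.0, -0.8]
opening: 0.0848
grip_force: 0.0
[-0.08150542 -0.12806148  0.22952984] [-0.18  0.06  1.51 -0.    1.58 -0.38]
```

View pics/w20.png

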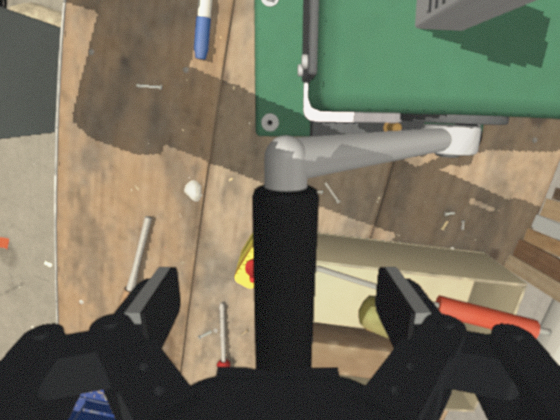

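The black grip (u≈284) runs straight between the open fingers (178 and 378). Raise slightly and close.

```bash
python3 -m jog '[[[0,0,-0.006],[0,0,0]],[[0,0,-0.006],[0,0,0]],[[0,0,-0.006],[0,0,0]],[[0,0,-0.006],[0,0,0]],[[0,0,-0.006],[0,0,0]]]' 0 30
python3 -m jog '[[[0,0,0],[0,0,0]],[[0,0,0],[0,0,0]],[[0,0,0],[0,0,0]]]'
python3 -c "
from go import *
o=ctrl.get_obs();print(inpress(o['tool_pos']-seat),inpress(o['contact_force']))
a=np.radians(45-np.array([0,.25,.5,.75,1.0])*57.3)
print((160*(-np.cos(a)+np.cos(a[0]))).round(1),(160*(np.sin(a)-np.sin(a[0]))).round(1)); print((R.from_rotvec(o['tool_rot']).as_matrix().T@Rp).round(3))"
```

```text
t: 15.5
tool_pos: [0.6377, -0.0425, 0.3037]
tool_rot: [1.988, 2.428, 0.001]
contact_force: [1.4, 0.6, 2.4]
opening: 0.0227
grip_force: 30.7
t: 15.8
tool_pos: [0.6374, -0.0426, 0.3034]
tool_rot: [1.989, 2.429, 0.0]
contact_force: [1.5, 0.5, 3.0]
opening: 0.0229
grip_force: 30.9
[-0.07990043 -0.12842325  0.24143362] [1.51953287 0.16758029 3.03929027]
[  0.  -24.5 -40.4 -46.8 -43.2] [   0.   -31.5  -68.1 -107.5 -147.2]
[[-0.005  1.    -0.002]
 [ 1.     0.005  0.002]
 [ 0.002 -0.002 -1.   ]]
```

```bash
python3 -m jog '[[[0,-0.0133,0.015],[0,0,0]],[[0,-0.0245,0.0315],[0,0,0]],[[0,-0.0336,0.0493],[0,0,0]],[[0,-0.0404,0.068],[0,0,0]],[[0,-0.0404,0.068],[0,0,0]]]'
python3 -c "
from go import *
o=ctrl.get_obs();print(inpress(o['tool_pos']-seat),inpress(o['contact_force']))"
```

```text
t: 16.3
tool_pos: [0.5988, -0.0503, 0.2339]
tool_rot: [1.988, 2.427, 0.006]
contact_force: [7.9, 2.2, 3.2]
opening: 0.0231
grip_force: 32.6
[-0.11928648 -0.12856988  0.17187126] [8.17925782 0.67836636 3.16099301]
```

Tracking well at about 0.5 rad; continue to the stop.

```bash
python3 -m jog '[[[0,-0.0044,0.0195],[0,0,0]],[[0,-0.0064,0.0395],[0,0,0]],[[0,-0.0058,0.0595],[0,0,0]],[[0,-0.0028,0.079],[0,0,0]],[[0,-0.0022,0.082],[0,0,0]]]'
python3 -m jog '[[[0,0,0.002],[0,0,0]],[[0,0,0.004],[0,0,0]],[[0,0,0.004],[0,0,0]]]'
python3 -c "
from go import *
o=ctrl.get_obs();p=inpress(o['tool_pos']-seat);print(p,inpress(o['contact_force']))
print('lever',np.pi/4-np.arctan2(p[2]-(.2414-.1131),-(p[0]-(-.0799+.1131))))"
```

```text
t: 16.8
tool_pos: [0.5957, -0.0509, 0.1522]
tool_rot: [1.99, 2.43, 0.0]
contact_force: [-3.1, 0.9, 7.9]
opening: 0.0232
grip_force: 37.6
t: 17.1
tool_pos: [0.5959, -0.0509, 0.151]
tool_rot: [1.989, 2.429, 0.001]
contact_force: [-3.8, 2.3, 10.4]
opening: 0.0227
grip_force: 37.9
[-0.12224825 -0.12858713  0.08896603] [-3.30154845  2.96492841 10.43664544]
lever 1.0332319793685052
```

```bash
python3 -m jog '[[[0,0.001,0.003],[0,0,0]],[[0,0.001,0.005],[0,0,0]],[[0,0.001,0.005],[0,0,0]],[[0,0.001,0.005],[0,0,0]]]'
python3 -c "
from go import *
o=ctrl.get_obs();p=inpress(o['tool_pos']-seat);print(p,inpress(o['contact_force']))"
```

```text
t: 17.5
tool_pos: [0.5962, -0.0509, 0.1494]
tool_rot: [1.99, 2.43, -0.002]
contact_force: [-15.0, 3.3, 25.3]
opening: 0.0229
grip_force: 39.5
[-0.12192739 -0.12862781  0.08739053] [-14.11811927   6.12789429  25.29692824]
```

```bash
python3 -m jog '[[[0,-0.0016,-0.012],[0,0,0]],[[0,-0.0046,-0.0315],[0,0,0]],[[0,-0.0052,-0.0515],[0,0,0]],[[0,-0.0032,-0.0714],[0,0,0]],[[0,0.0012,-0.091],[0,0,0]]]'
python3 -m jog '[[[0,0.0068,-0.0187],[0,0,0]],[[0,0.0159,-0.0365],[0,0,0]],[[0,0.0271,-0.053],[0,0,0]],[[0,0.0404,-0.068],[0,0,0]],[[0,0.0404,-0.068],[0,0,0]]]'
python3 -c "
from go import *
o=ctrl.get_obs();p=inpress(o['tool_pos']-seat);print(p,inpress(o['contact_force']))"
```

```text
t: 18.0
tool_pos: [0.6036, -0.0494, 0.2352]
tool_rot: [1.981, 2.42, 0.02]
contact_force: [41.4, 4.8, -19.0]
opening: 0.023
grip_force: 42.7
t: 18.5
tool_pos: [0.6382, -0.0419, 0.2931]
tool_rot: [-1.987, -2.427, 0.004]
contact_force: [18.5, -0.5, -23.3]
opening: 0.0227
grip_force: 38.5
[-0.07901797 -0.12788996  0.23111775] [ 18.06379852  -4.03374919 -23.32872474]
```

```bash
python3 -m jog '[[[0,-0.003,0.004],[0,0,0]],[[0,-0.003,0.004],[0,0,0]],[[0,-0.003,0.004],[0,0,0]],[[0,-0.003,0.004],[0,0,0]],[[0,-0.003,0.004],[0,0,0]]]' 1
python3 -m jog '[[[0,-0.002,-0.02],[0,0,0]],[[0,-0.002,-0.06],[0,0,0]],[[0,-0.002,-0.1],[0,0,0]],[[0,-0.002,-0.14],[0,0,0]],[[0,-0.002,-0.14],[0,0,0]]]'
python3 - <<'E'
from go import *
o=ctrl.get_obs();print(inpress(o['tool_pos']-seat),inpress(o['contact_force']),o['opening'])
o,d=grab('scene','scene9.png'); c=cam(o,d); a=cv2.imread('pics/scene0.png').astype(int)
# lever unchanged? compare dark grip mask centroid with the start; plate edges again
for n,im in(('start',a),('now',d['image'].astype(int))):
    m=(im[150:215,285:350].max(2)<50); print(n,m.sum(),np.argwhere(m).mean(0)+[150,285])
g=cv2.cvtColor(d['image'],cv2.COLOR_BGR2GRAY).astype(np.float32)
for x in(-30,-10):
    uv=proj(c,[S(x,y,6) for y in np.arange(-85,-45,2.)]).astype(np.float32); print('right',x,cv2.remap(g,uv[:,0],uv[:,1],1).ravel().astype(int))
for y in(-30,0,30):
    uv=proj(c,[S(x,y,6) for x in np.arange(-75,-35,2.)]).astype(np.float32); print('front',y,cv2.remap(g,uv[:,0],uv[:,1],1).ravel().astype(int))
E
```

```text
t: 19.0
tool_pos: [0.6343, -0.0433, 0.2998]
tool_rot: [1.989, 2.428, 0.0]
contact_force: [-0.8, 0.3, -0.0]
opening: 0.0852
grip_force: 0.0
t: 19.5
tool_pos: [0.6332, -0.0436, 0.4481]
tool_rot: [1.982, 2.42, 0.01]
contact_force: [0.6, 0.1, 0.9]
opening: 0.0852
grip_force: 0.0
[-0.08419431 -0.12862481  0.38611517] [ 0.64631173 -0.02878088  0.85475869] 0.08517453740020149
start 280 [189.84285714 319.86071429]
now 379 [187.90237467 318.48812665]
right -30 [ 83  88  94 100 103 108 118 128 136 154 188 219 228 230 228 225 220 213
 210 211]
right -10 [103 105 106 103 107 113 122 130 140 160 187 214 228 230 231 232 230 230
 230 230]
front -30 [102  90  82  81  83 100 127 145 156 169 189 216 230 232 232 232 231 230
 230 229]
front 0 [100  91  88  83  85  98 126 144 155 167 191 214 228 231 231 231 230 230
 230 229]
front 30 [120 120 119 121 122 131 142 150 157 167 188 209 225 229 231 230 229 229
 229 228]
```

```bash
python3 -m jog '[[[0,0,-0.02],[0,0,0]],[[0,0,-0.02],[0,0,0]],[[0,0,-0.02],[0,0,0]],[[0,0,-0.02],[0,0,0]]]'; python3 -c "
from station import job; print(job.finish_job())"
```

```text
t: 19.95
tool_pos: [0.6318, -0.0433, 0.4569]
tool_rot: [-1.99, -2.43, 0.002]
contact_force: [0.5, -0.2, -0.3]
opening: 0.0854
grip_force: 0.0
the job is handed in; nothing more can be done
None
```

I squared the plate against the fence and peg (about 0.2° off before stamping), stamped it with the lever on its stop, let the lever rise, withdrew the arm and handed the job in at about 20 s; no verdict came back.

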